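# Fit the second guide column to a drill guide

## Robot

A 6-joint arm with a two-finger parallel gripper is mounted at the origin on the work surface. World frame = base frame: x ahead of the robot, y to its left, z up, the work surface at z = 0. Lengths are in mm, angles in rad, forces in N, time in s.
With the tool pointing down it reaches from about 425 to 950 mm from the base axis. Payload 14.7 kg.
Tool frame: the origin (TCP) lies at the very end of the fingers, on their centre line; the grasp point (between the pads) lies 19 mm behind it; z points along the fingers, y is the direction in which the jaws open and shut (so a half turn about z gives the same grasp; the last joint's range is limited). The gripper opens to 85 mm and grips with 20 to 120 N. Pads are 22 mm wide; open, the fingers measure 114 mm over their backs; the gripper's body (76 mm by 85 mm) begins 54 mm behind the grasp point. The pads swing forward as they close: fully open they stand 13 mm farther back than shut.
Start: joints at [1.121, 0.48, 1.596, -0, 1.065, -0.047], TCP at [254.773, 597.982, 231.297] pointing down, gripper open.
Joint ranges: [-2.75, 2.75], [-0.82, 2.05], [0.23, 2.67], [-1.56, 4.7], [0.09, 2.69], [-2.92, 2.92]. Speed limits (rad/s): [1.89, 1.89, 2.39, 3.01, 3.01, 3.01].

## Interface

Orientations are given as a unit quaternion [w, x, y, z].
In Python, from bench import manip, imaging gives the robot as it stands.
- The arm moves only by the tool send_rows, never from a script. Its argument "series" is a list that holds one entry, the list of rows, each a list of 5 numbers: the finger opening in cm, from 0 to 8.54, then the shift along the tool's x, y, z in cm, then the turn about the tool's z in degrees. In form: [[[gripper, tx, ty, tz, roll], ...]]. A call has 1 to 8 rows; each row shifts and turns the pose as measured when the row begins, along the tool's axes as they then stand; what a row does not reach is not made up. A row lasts 1/12 s, in which the tool goes at most 41.7 mm and 7.16 degrees, less where a joint would pass 70% of its speed; a pose out of reach is approached as far as the arm can. A call is refused whole if a number of a shift passes 4.17 or a number of a turn 7.16, either way. A call with a gripper value outside its range is refused whole. The fingers move at their own pace and stop on an object; "newtons" is the grip in N (left out, the last holds). Time passes only in rows, so rows that do not move let the fingers close. It gives the time, the measured TCP pose, the force and the opening at its end, in the units of the state.
- manip.get_obs(): the state, without advancing time (a new reading comes with each control period).
- imaging.grab_frame(name): name is "scene" or "top" or "wrist"; returns the picture (384x512x3 uint8, red, green, blue); there is no depth.
- imaging.calibration(name): a dict with "fovy" (degrees; the focal length in pixels is half the picture's height over the tangent of half this angle, whatever the lens; pixels are square), "cx", "cy" (the principal point, pixels), "position" and "rotation" of the camera in the world. Camera axes: x right, y down, z forward; pixel columns grow to the right and rows downward; lengths in mm; the calibration is good to about 2 mm. A picture is of the moment at which its call begins: read the wrist's pose just before it. calibration takes no time and is no camera call; for the wrist camera it gives the pose at the moment of the call.
- manip.sign_off(): hands the job in, once; it reports no verdict.
The state is a dict: "time_s": time; "joint_pos": joint angles; "qd": joint speeds; "effort": joint torques, N m; "tool_pos": TCP position; "orientation": TCP orientation; "force": force on the tool from outside, world axes, zero at the start; "wrist_torque": the same for the moment, N m; "finger_gap": finger opening in mm.
Only numpy, scipy, OpenCV 4.12 (cv2) and the standard library are available. Lean on these libraries where they do the work, as an engineer would, in place of code of your own. Each camera call takes 0.05 s, during which the arm holds its last target. There are 200 camera calls.

## Task

The drill guide standing on the spindle blank has only one of its two guide columns fitted. Take the matching long steel column out of the wooden stand and thread it from above through the empty bushing in the carriage, then on through the empty bushing in the base, until its top is level with the top of the fitted column. Its clamp screws are still slack, so finish holding it there, gripped, with its foot hanging clear of the bench; do not shift the carriage or the fitted column, and leave the other tools where they are.

Things in the scene. Friction and masses are not known exactly. Their poses are not given: they have to be found in the camera images.
- column: The loose guide column to fit: a plain straight bright-steel rod, 12 mm diameter, 200 mm long, about 0.18 kg, ends flat with a small chamfer, no head. It starts upright in one of the stand's holes, 160 mm of it showing, by far the tallest thing there. Origin: centre of its foot (lower end); z runs up its axis.
- column_top (a point): Centre of the upper end of the loose column, 200 mm from its foot.
- stand: Heavy fixed dark hardwood block, 62 x 200 mm, 50 mm tall, with four blind upright holes along its local y at -75, -25, 25, 75 mm, 13.5 mm diameter, 40 mm deep (hole floor 10 mm above the bench). The column, the short bar and the punch stand in three of them; which is in which varies. Origin: centre of its underside, on the bench.
- drill_guide: Fixed aluminium drill guide on a fixed wooden blank (45 mm wide, 40 high, 240 long, on a 2 mm mat). Base plate 42 to 52 mm above the bench. Two upright bores: local y = +55 mm (both bushings empty) and y = -55 mm (fitted column). The blank lies aslant, turned 0.57 rad from local y; a column in the empty bore passes down 1 mm beside it, free to the bench. Origin: guide's centre, at bench height, z up.
- bush_upper (a point): Empty bushing in the carriage: centre of its top mouth, on the bore's axis. Bore 14 mm, boss 28 mm outside, 22 mm long downwards from this point, with a 3.5 mm 45-degree countersink at the mouth. The mouth is 124 to 138 mm above the bench, at a height that varies.
- bush_lower (a point): Empty bushing in the base, straight below the upper one on the same upright axis: centre of its top mouth, 64 mm above the bench. Bore 14 mm, boss 32 mm outside, 22 mm long downwards from this point (open below), same countersink.
- fitted_top (a point): Centre of the top end of the fitted column, 12 mm diameter and 200 mm long like the loose one; 216 to 228 mm above the bench (its foot 16 to 28 mm above it), at a height that varies.
- carriage (a joint): Height of the carriage (the cross-piece with both upper bushings, drill chuck, and a 6 mm-radius drive shank standing at its middle, 31 mm above the mouth) above its lowest position, in m, 0 to 0.014. Clamped on the fitted column: it slips only if pushed with more than about 45 N.
- fitted (a joint): Height of the fitted column above its lowest position, in m, 0 to 0.012. Clamped, slips only above about 45 N.
- tommy_bar: Short plain steel bar, 12 mm diameter, 115 mm long, upright in the stand (75 mm showing). Origin at its foot. Leave alone.
- punch: Centre punch, 12 mm steel shank, 17 mm round head, 125 mm long, upright in the stand (85 mm showing). Origin at its foot. Leave alone.
- scroll_chuck: Round steel lathe chuck with four jaws, 100 mm diameter, 66 mm tall, 1.6 kg. Origin: centre of underside. Leave alone.
- bowl: Turned wooden bowl, 150 mm across, 60 mm tall. Origin: centre of underside. Leave alone.
- wax_tin: Round closed metal tin, 80 mm diameter, 46 mm tall. Origin: centre of underside. Leave alone.
- edging_roll: Roll of wood edging lying flat, 120 mm diameter, 22 mm tall, 76 mm hole. Origin: centre of underside. Leave alone.
- cordless_drill: Cordless drill lying on its side, about 170 x 190 mm, 62 mm high. Leave alone.

How it is judged:
By the outcome, as a careful person would: the job done as asked, in the order asked, and still so for the second after the job is handed in, while the arm keeps its last pose, push and grip.
It also fails if it takes over 45 s, if anything falls off the work surface, if the arm or the gripper's body presses on something with over 40 N, if the wrist force passes 120 N, or if a joint passes its speed limit or range.

## Working session

There is one attempt and no reset: what is moved stays moved. The work goes in short steps, Python scripts to look and compute and a tool call to move; the robot and the scene stay as the last step left them, time stands still between calls to the robot, and variables do not carry over. Pictures are saved under pics/ and viewed, about 8 in all and at most 12, crops included, and the job is handed in when it is done.

Besides the shell and the picture viewer there is one more tool, called after "Emit:" as name(argument=value, ...), one argument or row to a line, values as JSON. send_rows: Moves the arm, as the interface text tells. Its arguments: {"type":"object","properties":{"series":{"type":"array","items":{"type":"array","items":{"type":"array","items":{"type":"number"}}}},"newtons":{"type":"number"}},"required":["series"]}

```bash
mkdir -p pics; ls
python3 - <<'E'
from bench import manip, imaging
import cv2
for n in ("scene","top","wrist"):
    c=imaging.calibration(n); print(n,c)
    cv2.imwrite(f"pics/{n}0.png",imaging.grab_frame(n)[:,:,::-1])
print(manip.get_obs())
E
```

```text
pics
scene {'fovy': 49.34531689751876, 'cx': 248.23849129054085, 'cy': 194.24839611680443, 'position': array([1299.04364217,  301.38433366,  869.12165891]), 'rotation': array([-0.20879826,  0.50143118,  0.76811343, -0.33907494])}
top {'fovy': 48.756272516574356, 'cx': 253.60635165597853, 'cy': 189.37895433502266, 'position': array([ 367.67704033,  -23.64050542, 1377.15936556]), 'rotation': array([ 0.04902588, -0.70274252,  0.70661919, -0.06662378])}
wrist {'fovy': 68.71460187704683, 'cx': 256.2224411608392, 'cy': 186.4722546616785, 'position': array([191.5494434 , 624.17395443, 373.50192536]), 'rotation': array([0.11301358, 0.82665073, 0.54624817, 0.07409075])}
{'time_s': 0.15, 'joint_pos': array([ 1.12141452e+00,  4.80690299e-01,  1.59671845e+00, -1.01801939e-05,
        1.06509299e+00, -4.65689787e-02]), 'qd': array([-0.00024571, -0.0014932 , -0.00222187, -0.00021815, -0.00036726,
       -0.00059806]), 'effort': array([ 1.98480561e-04, -9.51162314e+01, -4.30450523e+01, -3.38183941e-05,
        8.16122338e-03, -3.65310325e-05]), 'tool_pos': array([254.63816235, 597.71650443, 230.82216687]), 'orientation': array([-1.07247429e-04,  2.00045076e-01,  9.79786589e-01, -4.41728944e-04]), 'force': array([-0.72646569,  0.61147878,  0.12617067]), 'wrist_torque': array([-0.00242246, -0.02483931, -0.02155729]), 'finger_gap': 85.50958272991919}
```

View pics/scene0.png

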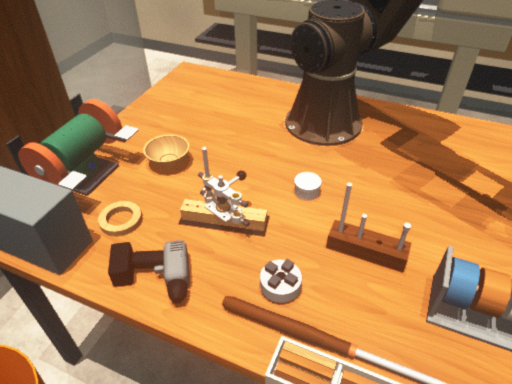

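View pics/top0.png

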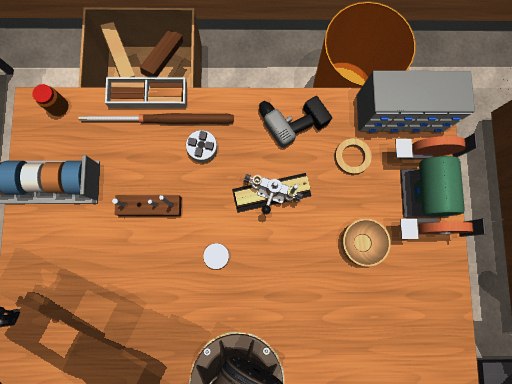

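Scene shows the guide at about (225,200) with the fitted column top at (205,150). The stand is at about (370,245), and the tall column top is at (348,185). In the top view the stand spans (113–181, 196–216), with the column at its right end, and the guide is at about (272,190). Next I'll write the helpers and make enlarged crops.

```bash
cat > h.py <<'E'
import numpy as np, cv2
from scipy.spatial.transform import Rotation as R
from scipy.optimize import least_squares
def Rq(q): return R.from_quat([q[1],q[2],q[3],q[0]]).as_matrix()
class Cam:
    def __init__(s,c):
        s.f=192/np.tan(np.radians(c["fovy"])/2); s.cx,s.cy=c["cx"],c["cy"]
        s.p=np.array(c["position"]); s.R=Rq(c["rotation"])
    def proj(s,P):
        q=(np.atleast_2d(P)-s.p)@s.R; return q[:,:2]/q[:,2:]*s.f+[s.cx,s.cy]
    def atz(s,uv,z):
        d=s.R@np.array([(uv[0]-s.cx)/s.f,(uv[1]-s.cy)/s.f,1]); return s.p+d*(z-s.p[2])/d[2]
def tri(obs):
    A=np.zeros((3,3));b=np.zeros(3)
    for c,uv in obs:
        d=c.R@np.array([(uv[0]-c.cx)/c.f,(uv[1]-c.cy)/c.f,1]); d/=np.linalg.norm(d)
        M=np.eye(3)-np.outer(d,d); A+=M; b+=M@c.p
    return np.linalg.solve(A,b)
def crop(img,x,y,w,h,k): return cv2.resize(img[y:y+h,x:x+w],None,fx=k,fy=k,interpolation=cv2.INTER_CUBIC)
E
python3 - <<'E'
from h import *; from bench import imaging
T=Cam(imaging.calibration("top"));S=Cam(imaging.calibration("scene"))
t=cv2.imread("pics/top0.png");s=cv2.imread("pics/scene0.png")
a=np.vstack([np.hstack([crop(t,105,170,100,70,4),crop(t,225,155,100,70,4)]),np.hstack([crop(s,320,175,100,80,4),crop(s,175,145,100,80,4)])])
cv2.imwrite("pics/m0.png",a); print(a.shape)
print(T.atz((0,0),0), T.proj([[0,0,0]]),S.proj([[0,0,0]]))
print("stand",T.atz((147,206),50),"col", tri([(T,(173,202)),(S,(348,185))]))
E
```

```text
(600, 800, 3)
[1270.54103713  824.59108994    0.        ] [[235.8419612  381.14323772]] [[322.44796496 123.25980665]]
stand [535.23541679 277.19849968  50.        ] col [525.16137347 187.06526747 191.85718078]
```

View pics/m0.png

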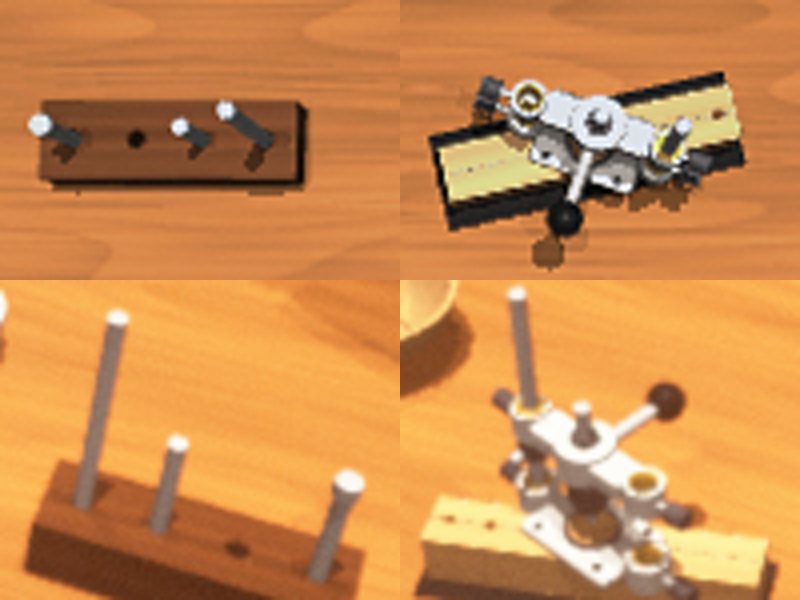

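The mosaic shows the column top at top-view (161.5,197.5) and scene (349.5,184.5). The empty upper mouth is at top-view (257.3,179.3) and scene (236.3,195.5), with the lower mouth at scene (237.5,213.3). The fitted top is at top-view (295.5,186) and scene (204.3,148.5). A lever with a black knob sticks out towards the robot.

Run:
```python
from h import *; from bench import imaging
np.set_printoptions(precision=1,suppress=True)
T=Cam(imaging.calibration("top"));S=Cam(imaging.calibration("scene"))
D={"coltop":((161.5,197.5),(349.5,184.5)),"bu":((257.25,179.25),(236.25,195.5)),"fit":((295.5,186),(204.25,148.5)),"shank":((374/4+225-50-0,118/4+155),(175+45.5,145+(408-280)/4)),"punch":((105+40/4,170+31),(320+348/4,175+50.5))}
D["shank"]=((225+199/4,155+118/4),(175+183/4,145+128/4))
D["tommy"]=((105+45,170+32),(320+44,175+41))
for k,(a,b) in D.items():
    P=tri([(T,a),(S,b)]); print(k,P,"resid",T.proj(P)[0]-a,S.proj(P)[0]-b)
print("lower",S.atz((237.5,213.25),64))
for uv in [(42,101),(300,103),(298,181),(38,180),(137,139)]: print(T.atz((105+uv[0]/4,170+uv[1]/4),50))
print("knob",T.atz((225+166/4,155+217/4),150))
for uv in [(437,137),(722,73),(741,142),(452,209)]: print("blank",T.atz((125+uv[0]/4,155+uv[1]/4),42))
```

```text
coltop [538.1 204.1 209.8] resid [-0.8  0.2] [-1.  0.]
bu [602.9 -64.1 132. ] resid [-0.9  0.4] [-1.1 -0.1]
fit [ 565.9 -167.2  227. ] resid [-0.6  0.3] [-0.7 -0.1]
shank [ 582.3 -115.5  161.1] resid [-0.4  0.2] [-0.5 -0. ]
punch [539.7 354.  133.4] resid [-0.6  0.1] [-0.7  0. ]
tommy [537.6 253.7 122.9] resid [-0.5  0.1] [-0.6  0. ]
lower [599.5 -61.8  64. ]
[569.7 376.8  50. ]
[567.3 174.8  50. ]
[505.6 175.1  50. ]
[507.4 377.   50. ]
[539.3 301.5  50. ]
knob [511.5 -92.2 150. ]
blank [588.9   4.   42. ]
blank [ 640.4 -225.6   42. ]
blank [ 584.  -239.3   42. ]
blank [531.   -7.9  42. ]
```

The estimates agree: the bores are 109.5 mm apart (should be 110) and the column top is at z 210. I'll move to above the column now.

Emit:
send_rows(
  series=[
    [[8.5,-1.5,-0.9,-0.6,0],[8.5,-3.2,-1.93,-0.6,0],[8.5,-3.2,-1.93,-0.6,0],[8.5,-3.2,-1.93,-0.6,0],[8.5,-3.2,-1.93,-0.6,0],[8.5,-3.2,-1.93,0,0],[8.5,-3.2,-1.93,0,0],[8.5,-3.2,-1.93,0,0]],
  ],
  newtons=40,
)

```text
time_s: 0.82
tool_pos: [420.4, 364.7, 261.1]
orientation: [-0.001, 0.195, 0.981, -0.001]
force: [1.0, 1.4, 0.3]
finger_gap: 84.9
```

```bash
cat > go.py <<'E'
import sys
from h import *; from bench import manip
np.set_printoptions(precision=2,suppress=True)
def go(t):
    o=manip.get_obs(); M=Rq(o["orientation"])
    print("t",o["time_s"],"tcp",o["tool_pos"],"gap",o["finger_gap"],"F",o["force"],"tau",o["wrist_torque"])
    print("z axis",M[:,2],"y axis",M[:,1],"j",o["joint_pos"])
    if t is not None: print("shift cm",M.T@(np.array(t)-o["tool_pos"])/10)
if __name__=="__main__": go([float(v) for v in sys.argv[1:]] if len(sys.argv)>1 else None)
E
python3 go.py 538 204 255
```

```text
t 0.8167 tcp [420.35 364.65 261.08] gap 84.86685087172111 F [1.01 1.41 0.27] tau [-0.01 -0.01  0.03]
z axis [-0. -0. -1.] y axis [ 0.38  0.92 -0.  ] j [ 0.66  0.32  1.78 -0.    1.05 -0.52]
shift cm [-17.02 -10.33   0.62]
```

Emit:
send_rows(
  series=[
    [[8.5,-3.1,-1.9,0,0],[8.5,-3.1,-1.9,0,0],[8.5,-3.1,-1.9,0,0],[8.5,-3.1,-1.9,0,0],[8.5,-2.6,-1.6,0.2,0],[8.5,-1.2,-0.7,0.2,0],[8.5,0,0,0,0],[8.5,0,0,0,0]],
  ],
)

```text
time_s: 1.48
tool_pos: [539.4, 191.5, 258.6]
orientation: [0.0, 0.199, 0.98, -0.002]
force: [-1.0, -0.1, 0.6]
finger_gap: 84.9
```

```bash
python3 go.py 538 204 255
python3 - <<'E'
from h import *; from bench import manip, imaging
C=Cam(imaging.calibration("wrist")); im=imaging.grab_frame("wrist")[:,:,::-1]
cv2.imwrite("pics/w1.png",im)
o=manip.get_obs();M=Rq(o["orientation"])
print("cam in tool",M.T@(C.p-o["tool_pos"]),"\n",M.T@C.R)
print("pred coltop",C.proj([538.1,204.1,210]),"base",C.proj([538.1,204.1,50]),"tcp",C.proj(o["tool_pos"]))
E
```

```text
t 1.4833 tcp [539.38 191.47 258.56] gap 84.92276254567079 F [-1.02 -0.08  0.6 ] tau [-0.    0.    0.05]
z axis [ 0. -0. -1.] y axis [ 0.39  0.92 -0.  ] j [ 0.29  0.34  1.75 -0.    1.05 -0.88]
shift cm [0.62 1.1  0.35]
cam in tool [  68.0909987    -0.68985148 -142.74699231] 
 [[-9.28290569e-04 -9.63480723e-01 -2.67776091e-01]
 [ 9.99999539e-01 -9.59985748e-04 -1.25566801e-05]
 [-2.44963112e-04 -2.67775979e-01  9.63481170e-01]]
pred coltop [[272.68908944 198.70473029]] base [[265.90803433 159.31192619]] tcp [[257.51720413 235.83913678]]
```

View pics/w1.png

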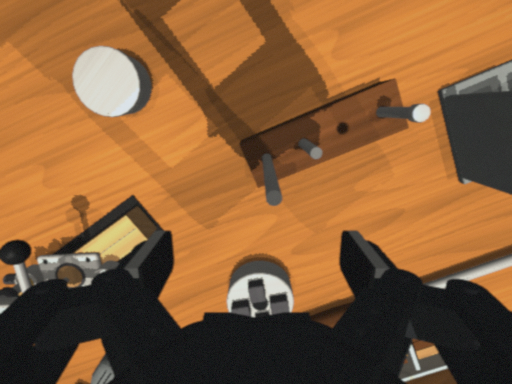

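The wrist view shows the column top at about (274,196) and its base at about (266,157). That is within about 2 mm of the prediction, so I correct slightly and descend around it.

Emit:
send_rows(
  series=[
    [[8.5,0.75,1.15,0,0],[8.5,0,0,0,0],[8.5,0,0,2.0,0],[8.5,0,0,3.0,0],[8.5,0,0,3.0,0],[8.5,0,0,1.5,0],[8.5,0,0,0,0],[8.5,0,0,0,0]],
  ],
)

```text
time_s: 2.2
tool_pos: [532.5, 216.3, 163.0]
orientation: [0.002, 0.193, 0.981, 0.0]
force: [-0.5, -0.1, -0.0]
finger_gap: 85.1
```

```bash
python3 go.py 537 205 158
python3 - <<'E'
from h import *; from bench import manip, imaging
C=Cam(imaging.calibration("wrist")); im=imaging.grab_frame("wrist")[:,:,::-1]
cv2.imwrite("pics/w2.png",crop(im,150,130,220,160,3))
print("pred coltop",C.proj([537,205,210]),"base",C.proj([537,205,50]))
E
```

```text
t 2.2 tcp [532.47 216.32 163.01] gap 85.09438922810396 F [-0.45 -0.05 -0.02] tau [ 0.   -0.02 -0.03]
z axis [ 0. -0. -1.] y axis [0.38 0.93 0.  ] j [ 0.33  0.45  1.84 -0.    0.84 -0.85]
shift cm [-0.85 -0.88  0.5 ]
pred coltop [[235.72335656 307.33502873]] base [[247.39828293 191.89732948]]
```

View pics/w2.png

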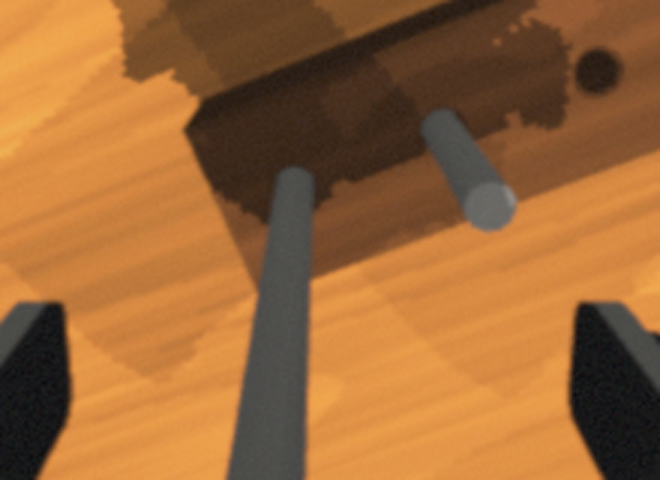

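The column base appears at about (248,190), against a predicted (247,192), so the column is at about (537,205). The TCP is 12 mm off because it overshot after the fast move, so I'm correcting gently.

Emit:
send_rows(
  series=[
    [[8.5,-0.4,-0.45,0.2,0],[8.5,-0.4,-0.4,0.2,0],[8.5,0,0,0,0],[8.5,0,0,0,0]],
  ],
)

```text
time_s: 2.58
tool_pos: [538.8, 206.1, 163.0]
orientation: [0.004, 0.192, 0.981, 0.001]
force: [0.8, 0.1, -0.1]
finger_gap: 84.9
```

```bash
python3 go.py 537 205 158
```

```text
t 2.5833 tcp [538.76 206.07 162.99] gap 84.92146234029234 F [ 0.81  0.1  -0.05] tau [-0.01  0.03  0.03]
z axis [ 0.01  0.   -1.  ] y axis [0.38 0.93 0.  ] j [ 0.31  0.45  1.84 -0.    0.84 -0.87]
shift cm [ 0.13 -0.17  0.5 ]
```

Emit:
send_rows(
  series=[
    [[8.5,0.13,-0.17,0.4,0],[8.5,0,0,0,0]],
  ],
)

```text
time_s: 2.75
tool_pos: [537.7, 204.6, 159.8]
orientation: [0.005, 0.193, 0.981, 0.002]
force: [-0.2, -0.5, 0.1]
finger_gap: 85.0
```

```bash
python3 go.py 537 205 158
```

```text
t 2.75 tcp [537.66 204.62 159.76] gap 85.04024769529568 F [-0.23 -0.51  0.06] tau [-0.04  0.    0.01]
z axis [ 0.01  0.   -1.  ] y axis [0.38 0.93 0.01] j [ 0.31  0.45  1.85 -0.    0.82 -0.87]
shift cm [0.08 0.01 0.18]
```

Emit:
send_rows(
  series=[
    [[0.8,0,0,0,0],[0.8,0,0,0,0],[0.8,0,0,0,0],[0.8,0,0,0,0],[0.8,0,0,0,0],[0.8,0,0,0,0],[0.8,0,0,0,0],[0.8,0,0,0,0]],
  ],
  newtons=60,
)

```text
time_s: 3.42
tool_pos: [537.7, 204.7, 160.1]
orientation: [0.006, 0.193, 0.981, 0.002]
force: [-0.5, -0.8, 0.6]
finger_gap: 10.7
```

```bash
python3 go.py 537 205 158
```

```text
t 3.4167 tcp [537.72 204.66 160.12] gap 10.730669474191084 F [-0.53 -0.76  0.62] tau [-0.05  0.04 -0.01]
z axis [ 0.01  0.   -1.  ] y axis [0.38 0.93 0.01] j [ 0.31  0.45  1.85 -0.    0.82 -0.87]
shift cm [0.08 0.   0.21]
```

Emit:
send_rows(
  series=[
    [[0.5,0,0,0,0],[0.5,0,0,0,0],[0.5,0,0,-1,0],[0.5,0,0,-2,0],[0.5,0,0,-2,0],[0.5,0,0,-1,0],[0.5,0,0,0,0],[0.5,0,0,0,0]],
  ],
)

```text
time_s: 4.08
tool_pos: [537.0, 204.7, 223.7]
orientation: [0.005, 0.193, 0.981, 0.002]
force: [0.4, -0.6, -1.8]
finger_gap: 10.6
```

```bash
python3 go.py 537 205 310
python3 - <<'E'
from h import *; from bench import manip, imaging
T=Cam(imaging.calibration("top"));S=Cam(imaging.calibration("scene"))
s=imaging.grab_frame("scene")[:,:,::-1];C=Cam(imaging.calibration("wrist"));w=imaging.grab_frame("wrist")[:,:,::-1]
o=manip.get_obs();print(o["tool_pos"],o["finger_gap"])
cv2.imwrite("pics/s3.png",np.hstack([crop(s,310,130,100,120,4),crop(w,206,120,100,120,4)]))
E
```

```text
t 4.0833 tcp [536.95 204.72 223.69] gap 10.568633859767784 F [ 0.4  -0.6  -1.78] tau [-0.    0.02  0.03]
z axis [ 0.01  0.   -1.  ] y axis [0.38 0.93 0.01] j [ 0.31  0.38  1.79 -0.    0.96 -0.87]
shift cm [-0.08  0.08 -8.63]
[536.66006949 204.61258603 222.90898987] 10.16344876017738
```

View pics/s3.png

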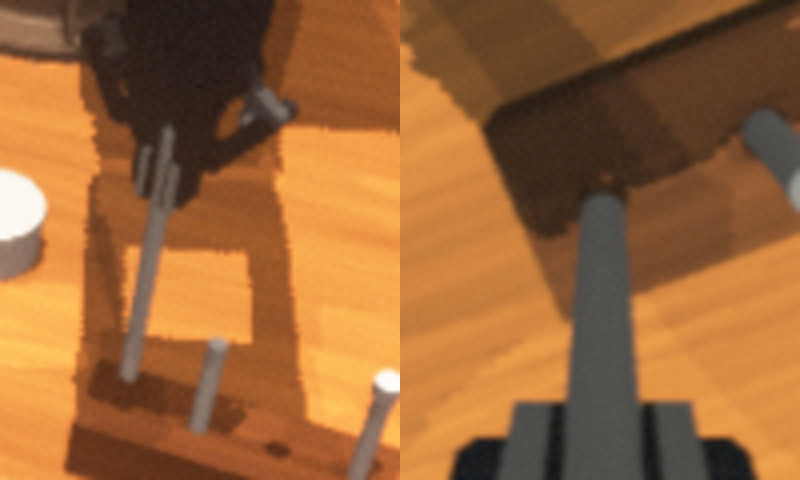

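The column is held and lifted clear. The scene view shows it above the stand, and the wrist view shows its foot at about (256,169). The force of −1.8 N matches its weight. Next I raise it and carry it over to the guide.

Emit:
send_rows(
  series=[
    [[0.5,0,0,-1.5,0],[0.5,0,0,-2.5,0],[0.5,0,0,-2.5,0],[0.5,-0.5,-0.7,-1.5,0],[0.5,-1.2,-1.7,-0.8,0],[0.5,-1.8,-2.5,0,0],[0.5,-2.2,-3.0,0,0],[0.5,-2.2,-3.0,0,0]],
  ],
)

```text
time_s: 4.85
tool_pos: [563.6, 74.8, 306.0]
orientation: [-0.002, 0.189, 0.982, -0.001]
force: [1.1, -0.1, -2.0]
finger_gap: 10.3
```

```bash
python3 go.py 602 -63.5 312
```

```text
t 4.85 tcp [563.63  74.79 306.  ] gap 10.279877653321606 F [ 1.1  -0.08 -1.96] tau [-0.   -0.05  0.02]
z axis [-0. -0. -1.] y axis [ 0.37  0.93 -0.  ] j [ 0.08  0.3   1.69 -0.    1.16 -1.11]
shift cm [ -8.69 -11.42  -0.61]
```

Emit:
send_rows(
  series=[
    [[0.5,-2.0,-2.6,-0.2,0],[0.5,-1.7,-2.2,-0.1,0],[0.5,-1.4,-1.9,-0.1,0],[0.5,-1.0,-1.3,0,0],[0.5,-0.6,-0.8,0,0],[0.5,-0.3,-0.4,0,0],[0.5,0,0,0,0],[0.5,0,0,0,0]],
  ],
)

```text
time_s: 5.52
tool_pos: [593.3, -48.6, 301.6]
orientation: [-0.007, 0.192, 0.981, -0.002]
force: [-0.2, 0.1, -1.3]
finger_gap: 10.8
```

Run:
```python
from h import *; from bench import manip, imaging
import go
imaging.grab_frame("top")
C=Cam(imaging.calibration("wrist"));w=imaging.grab_frame("wrist")[:,:,::-1]
cv2.imwrite("pics/w4.png",w); cv2.imwrite("pics/w4c.png",crop(w,156,60,200,150,4))
go.go([602,-63.5,312]); o=manip.get_obs()
M=Rq(o["orientation"]); P=lambda d: o["tool_pos"]+M[:,2]*d
print("foot pred",C.proj(P(150)),"at tip",C.proj(P(0)),"mouth",C.proj([602.9,-64.1,132]),"low",C.proj([602.9,-64.1,64]))
```

```text
t 5.6167 tcp [593.26 -48.12 301.83] gap 10.802701487518705 F [ 0.12 -0.49 -1.81] tau [-0.03 -0.04 -0.02]
z axis [-0.01 -0.   -1.  ] y axis [ 0.38  0.93 -0.01] j [-0.13  0.35  1.63 -0.    1.18 -1.32]
shift cm [-1.37 -1.1  -1.03]
foot pred [[256.85 174.9 ]] at tip [[257.45 236.55]] mouth [[248.03 185.57]] low [[249.72 173.25]]
```

View pics/w4c.png

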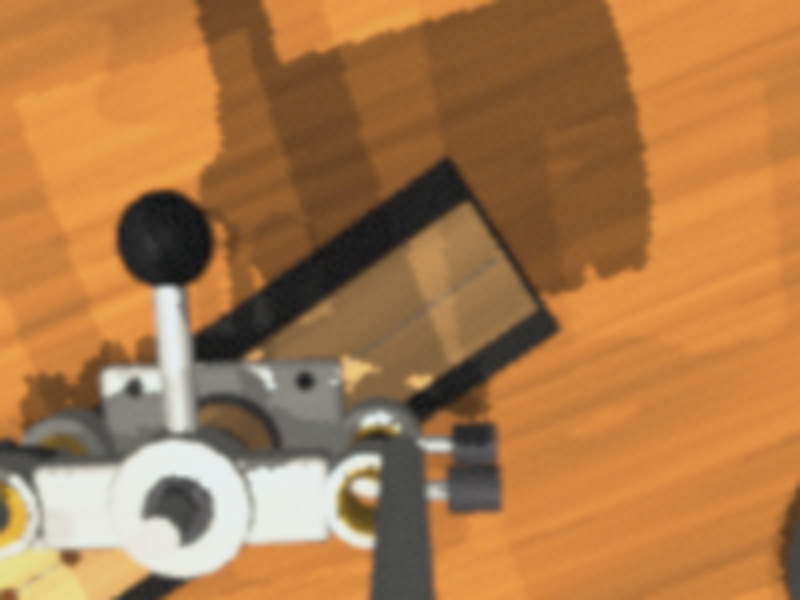

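The wrist crop shows the empty mouth centred at about (248,185.8), matching the prediction of (248.0,185.6). The foot is at about (256.5,172.8). The tool has picked up a small tilt, so I'll track that while correcting.

Run:
```python
from h import *; from bench import manip, imaging
o=manip.get_obs();M=Rq(o["orientation"]);C=Cam(imaging.calibration("wrist"));print(o["orientation"],M[:,2])
np.set_printoptions(precision=2,suppress=True)
m=C.atz((248,185.75),132);f=C.atz((256.5,172.8),152);t=C.atz((256.5,236.5),301)
print(m,f,t,"tool shift",M.T@(m-f), "tilt of rod",(f-t)/150)
```

```text
[-0.00723106  0.191178    0.98152709 -0.00180518] [-1.48851876e-02 -7.78828356e-04 -9.99888906e-01]
[603.28 -64.04 132.  ] [588.92 -47.53 152.  ] [593.57 -48.58 301.  ] tool shift [-19.78  -9.79  19.8 ] tilt of rod [-0.03  0.01 -0.99]
```

Emit:
send_rows(
  series=[
    [[0.5,-0.5,-0.4,0,0],[0.5,-0.5,-0.4,0,0],[0.5,-0.4,-0.3,0,0],[0.5,0,0,0,0]],
  ],
)

```text
time_s: 5.95
tool_pos: [602.9, -62.1, 302.2]
orientation: [-0.007, 0.189, 0.982, -0.002]
force: [0.0, -0.2, -1.2]
finger_gap: 10.6
```

Emit:
send_rows(
  series=[
    [[0.5,0,0,-1.0,0],[0.5,0,0,-1.0,0],[0.5,0,0,-1.0,0],[0.5,0,0,-1.0,0],[0.5,0,0,-1.0,0],[0.5,0,0,-1.0,0],[0.5,0,0,0,0]],
  ],
)

```text
time_s: 6.53
tool_pos: [604.3, -61.9, 370.5]
orientation: [-0.006, 0.189, 0.982, -0.001]
force: [1.2, -0.7, -2.2]
finger_gap: 10.3
```

```bash
sed -i 's/M\[:,2\],"y axis"/np.round(M[:2,2]*1e3,1),"mrad, y axis"/' go.py; python3 go.py 603 -64 312
```

```text
t 6.5333 tcp [604.29 -61.93 370.5 ] gap 10.308559159515 F [ 1.19 -0.73 -2.23] tau [ 0.03 -0.05 -0.04]
z axis [-11.8  -0.8] mrad, y axis [ 0.37  0.93 -0.01] j [-0.15  0.32  1.5  -0.    1.33 -1.34]
shift cm [-0.02 -0.21  5.85]
```

Emit:
send_rows(
  series=[
    [[0.5,0,-0.1,2.0,0],[0.5,0,-0.1,3.0,0],[0.5,0,0,0,0],[0.5,0,0,0,0]],
  ],
)

```text
time_s: 6.87
tool_pos: [604.4, -63.9, 323.1]
orientation: [-0.003, 0.189, 0.982, -0.001]
force: [0.1, 0.6, -0.1]
finger_gap: 10.3
```

```bash
python3 go.py 603 -64 312
```

```text
t 6.8667 tcp [604.43 -63.88 323.13] gap 10.328586315782044 F [ 0.12  0.55 -0.12] tau [-0.01  0.01  0.04]
z axis [-5.8 -1.6] mrad, y axis [ 0.37  0.93 -0.  ] j [-0.15  0.35  1.58 -0.    1.22 -1.34]
shift cm [ 0.12 -0.06  1.11]
```

Rising slowly and dropping quickly restores the tilt, so I'll repeat it and re-check by camera.

Emit:
send_rows(
  series=[
    [[0.5,0,0,-1.0,0],[0.5,0,0,-1.0,0],[0.5,0,0,-1.0,0],[0.5,0,0,-1.0,0],[0.5,0,0,-0.8,0],[0.5,0,0,-0.5,0],[0.5,0,0,-0.3,0],[0.5,0,0,0,0]],
  ],
)

```text
time_s: 7.53
tool_pos: [606.7, -63.8, 392.9]
orientation: [0.001, 0.189, 0.982, -0.001]
force: [-0.3, 0.6, -1.7]
finger_gap: 10.4
```

Emit:
send_rows(
  series=[
    [[0.5,0,0,2.0,0],[0.5,0,0,3.5,0],[0.5,0,0,0,0],[0.5,0,0,0,0]],
  ],
)

```text
time_s: 7.87
tool_pos: [607.4, -64.1, 338.4]
orientation: [0.003, 0.189, 0.982, -0.001]
force: [-0.4, 1.4, -1.0]
finger_gap: 10.2
```

```bash
python3 go.py 603 -64 312
```

```text
t 7.8667 tcp [607.44 -64.07 338.4 ] gap 10.181397254817444 F [-0.4   1.42 -0.97] tau [0.02 0.04 0.01]
z axis [ 5.1 -3.3] mrad, y axis [ 0.37  0.93 -0.  ] j [-0.15  0.33  1.56 -0.    1.24 -1.34]
shift cm [ 0.43 -0.16  2.64]
```

Emit:
send_rows(
  series=[
    [[0.5,0.2,-0.1,1.0,0],[0.5,0.2,0,1.4,0],[0.5,0,0,0,0],[0.5,0,0,0,0]],
  ],
)

```text
time_s: 8.2
tool_pos: [604.1, -63.8, 316.4]
orientation: [0.004, 0.189, 0.982, -0.001]
force: [-0.2, -0.4, -0.4]
finger_gap: 10.6
```

Run:
```python
from h import *; from bench import manip, imaging
import go
s=imaging.grab_frame("scene")[:,:,::-1]
C=Cam(imaging.calibration("wrist"));w=imaging.grab_frame("wrist")[:,:,::-1]
cv2.imwrite("pics/s5.png",s);cv2.imwrite("pics/w5.png",w)
go.go([603,-64,312]); o=manip.get_obs()
a=np.hstack([crop(w,206,140,100,130,4),crop(s,190,90,100,130,4)]); cv2.imwrite("pics/m5.png",a)
M=Rq(o["orientation"]);S=Cam(imaging.calibration("scene"))
P=np.array([o["tool_pos"]-[0,0,150],o["tool_pos"],[603,-64,132]])
print("vertical: foot,tip,mouth", C.proj(P), S.proj(P))
```

```text
t 8.3 tcp [604.2  -63.8  316.48] gap 10.105564864271036 F [ 0.48 -0.8  -1.82] tau [-0.02 -0.01 -0.03]
z axis [ 7.2 -3.6] mrad, y axis [ 0.37  0.93 -0.  ] j [-0.15  0.34  1.6  -0.    1.19 -1.34]
shift cm [ 0.11 -0.06  0.45]
vertical: foot,tip,mouth [[256.79 173.9 ]
 [257.14 236.69]
 [256.22 166.29]] [[234.49 185.79]
 [231.74 136.7 ]
 [235.18 195.44]]
```

View pics/m5.png

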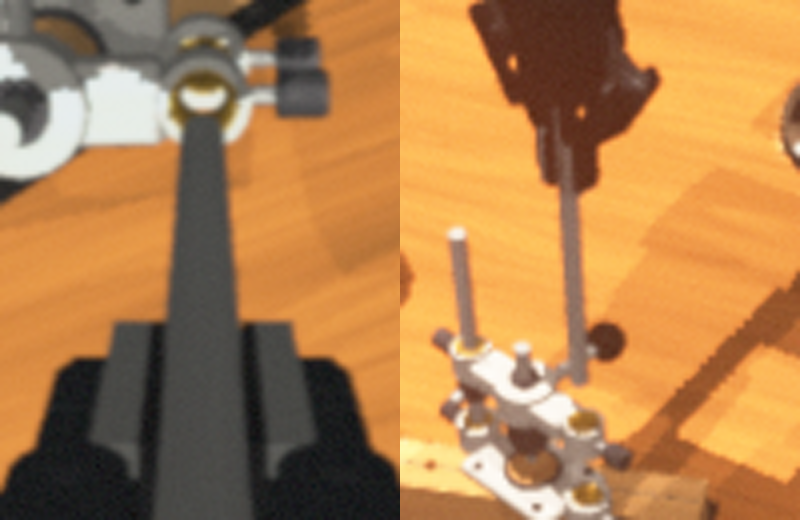

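The rod reads vertical in both views. In the wrist view the foot is at (257,174), against (256.8,173.9) for a vertical rod, and in the scene view it is at (234.2,186), against (234.5,185.8). The wrist view has the mouth at about (257,164.5), just beyond the foot. I'll descend close to it and check the alignment there.

Emit:
send_rows(
  series=[
    [[0.5,0.1,-0.05,0.8,0],[0.5,0,0,0.8,0],[0.5,0,0,0.6,0],[0.5,0,0,0,0],[0.5,0,0,0,0]],
  ],
)

```text
time_s: 8.72
tool_pos: [604.1, -64.2, 294.3]
orientation: [0.005, 0.189, 0.982, -0.001]
force: [0.0, 0.3, -0.8]
finger_gap: 10.4
```

Run:
```python
from h import *; from bench import manip, imaging
import go
s=imaging.grab_frame("top")[:,:,::-1]
C=Cam(imaging.calibration("wrist"));w=imaging.grab_frame("wrist")[:,:,::-1]
go.go([603,-64,285]); o=manip.get_obs(); S=Cam(imaging.calibration("scene"))
k=8;x0,y0=222,138
c=crop(w,x0,y0,72,64,k)
th=np.linspace(0,2*np.pi,60)
for P,r,col in ((np.array([603,-64,132]),14,(0,255,0)),(np.array([603,-64,132]),10.5,(255,0,0)),(o["tool_pos"]-[0,0,150],6,(0,0,255))):
    pts=C.proj(P+r*np.c_[np.cos(th),np.sin(th),0*th]); cv2.polylines(c,[np.int32((pts-[x0,y0]+.5)*k)],True,col,1)
cv2.imwrite("pics/m6.png",c)
```

```text
t 8.8167 tcp [604.19 -64.21 294.49] gap 10.771694179036114 F [-0.48 -0.42 -1.39] tau [0.02 0.01 0.01]
z axis [10.3 -4.1] mrad, y axis [0.37 0.93 0.  ] j [-0.15  0.36  1.63 -0.    1.14 -1.34]
shift cm [ 0.13 -0.03  0.95]
```

View pics/m6.png

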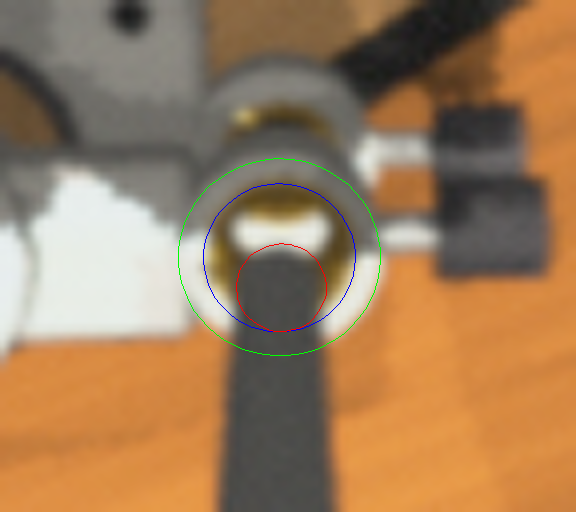

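In the overlay the rod foot is centred laterally on the mouth (x about 280 of the crop) and sits about 1.3 mm short along tool x. I'll apply that and enter slowly.

Emit:
send_rows(
  series=[
    [[0.5,0.14,-0.03,0.3,0],[0.5,0,0,0.5,0],[0.5,0,0,0.5,0],[0.5,0,0,0.4,0],[0.5,0,0,0,0]],
  ],
)

```text
time_s: 9.23
tool_pos: [603.2, -64.0, 276.4]
orientation: [0.006, 0.189, 0.982, -0.001]
force: [-0.5, 0.7, -2.2]
finger_gap: 10.1
```

```bash
python3 go.py 603 -64 250
```

```text
t 9.2333 tcp [603.16 -64.02 276.38] gap 10.101107601726978 F [-0.46  0.65 -2.22] tau [ 0.08  0.04 -0.04]
z axis [11.4 -4.2] mrad, y axis [0.37 0.93 0.  ] j [-0.15  0.37  1.66 -0.    1.1  -1.34]
shift cm [ 0.05 -0.01  2.64]
```

The foot is about 6 mm into the mouth with no contact force. Continuing.

Emit:
send_rows(
  series=[
    [[0.5,0.03,0,0.5,0],[0.5,0,0,0.6,0],[0.5,0,0,0.6,0],[0.5,0,0,0.4,0],[0.5,0,0,0,0]],
  ],
)

```text
time_s: 9.65
tool_pos: [602.8, -63.9, 252.6]
orientation: [0.006, 0.189, 0.982, -0.001]
force: [0.5, 0.4, -1.3]
finger_gap: 10.0
```

```bash
python3 go.py 603 -64 250
```

```text
t 9.65 tcp [602.79 -63.85 252.63] gap 10.0162767996258 F [ 0.49  0.36 -1.35] tau [-0.05  0.03  0.01]
z axis [10.5 -4. ] mrad, y axis [0.37 0.93 0.  ] j [-0.15  0.39  1.69 -0.    1.05 -1.34]
shift cm [-0.02 -0.01  0.26]
```

Emit:
send_rows(
  series=[
    [[0.5,0,0,0.5,0],[0.5,0,0,0.6,0],[0.5,0,0,0.6,0],[0.5,0,0,0.6,0],[0.5,0,0,0.4,0],[0.5,0,0,0,0]],
  ],
)

```text
time_s: 10.15
tool_pos: [603.0, -63.9, 222.4]
orientation: [0.005, 0.189, 0.982, -0.001]
force: [-0.2, 0.6, -2.5]
finger_gap: 10.6
```

```bash
python3 go.py 603 -64 220
```

```text
t 10.15 tcp [602.97 -63.91 222.43] gap 10.589029316694415 F [-0.24  0.63 -2.5 ] tau [-0.    0.02 -0.  ]
z axis [10.1 -3.8] mrad, y axis [0.37 0.93 0.  ] j [-0.15  0.42  1.72 -0.    0.99 -1.34]
shift cm [-0.   -0.01  0.24]
```

Emit:
send_rows(
  series=[
    [[0.5,0,0,0.4,0],[0.5,0,0,0.5,0],[0.5,0,0,0.5,0],[0.5,0,0,0.3,0],[0.5,0,0,0,0]],
  ],
)

```text
time_s: 10.57
tool_pos: [603.2, -63.9, 203.6]
orientation: [0.005, 0.189, 0.982, -0.001]
force: [-0.7, 0.6, -1.4]
finger_gap: 10.4
```

```bash
python3 go.py 603 -64 190
```

```text
t 10.5667 tcp [603.24 -63.93 203.64] gap 10.353051205535998 F [-0.74  0.58 -1.43] tau [0.02 0.07 0.01]
z axis [10.2 -3.7] mrad, y axis [0.37 0.93 0.  ] j [-0.15  0.44  1.74 -0.    0.95 -1.34]
shift cm [ 0.03 -0.02  1.36]
```

The foot is in the lower bushing without contact. I'll lower to just above the goal and compare the two tops in the images.

Emit:
send_rows(
  series=[
    [[0.5,0,0,0.5,0],[0.5,0,0,0.5,0],[0.5,0,0,0.5,0],[0.5,0,0,0.3,0],[0.5,0,0,0,0]],
  ],
)

```text
time_s: 10.98
tool_pos: [603.3, -63.9, 183.7]
orientation: [0.005, 0.189, 0.982, -0.001]
force: [0.3, 0.3, -2.4]
finger_gap: 10.4
```

Run:
```python
from h import *; from bench import manip, imaging
import go
s=np.mean([imaging.grab_frame("scene")[:,:,::-1].astype(float) for _ in range(4)],0).astype(np.uint8)
C=Cam(imaging.calibration("wrist"));w=imaging.grab_frame("wrist")[:,:,::-1]
S=Cam(imaging.calibration("scene"));go.go([603,-64,177]); o=manip.get_obs()
cv2.imwrite("pics/s7.png",s);cv2.imwrite("pics/w7.png",w)
a=np.hstack([crop(s,185,110,75,110,5),crop(w,206,110,85,110,5)]);cv2.imwrite("pics/m7.png",a);print(a.shape)
print("proj coltop",S.proj(o["tool_pos"]+[0,0,50]),"fit227",S.proj([565.9,-167.2,227]),"fit222",S.proj([565.9,-167.2,222]))
```

```text
t 11.2333 tcp [603.66 -63.98 184.76] gap 10.425505285131687 F [-0.79  1.42 -1.89] tau [ 0.16  0.2  -0.01]
z axis [10.9 -3.8] mrad, y axis [0.37 0.93 0.  ] j [-0.15  0.46  1.76 -0.    0.91 -1.34]
shift cm [ 0.07 -0.03  0.77]
(550, 800, 3)
proj coltop [[233.34 164.54]] fit227 [[203.51 148.42]] fit222 [[203.69 149.99]]
```

View pics/m7.png

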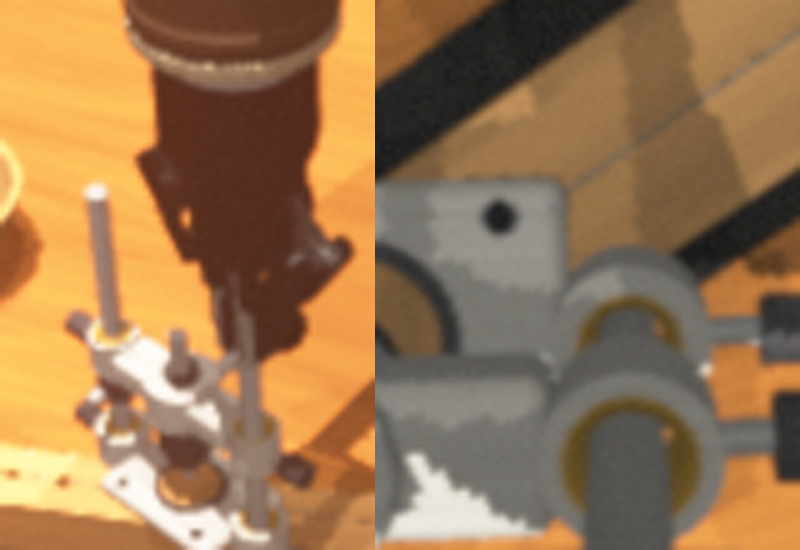

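The right panel shows the rod through both bushings, and the left panel shows its top among the fingers at about scene (232,164.4), as predicted. I'll refine the fitted top's height using the wrist pictures taken earlier, which had it in view.

Run:
```python
from h import *; from bench import imaging
C=Cam(imaging.calibration("wrist"));
from bench import manip
o=manip.get_obs();M=Rq(o["orientation"]);off=M.T@(C.p-o["tool_pos"]);RR=M.T@C.R
def camat(p,q):
    c=Cam(imaging.calibration("wrist"));m=Rq(q);c.p=np.array(p)+m@off;c.R=m@RR;return c
W={"w4":camat([593.26,-48.12,301.83],[-0.00723,.191178,.981527,-.0018]),"w5":camat([604.2,-63.8,316.48],[.004,.189,.982,-.001])}
A=[]
for n,c in W.items():
    u=c.proj([565.9,-167.2,227])[0]; x,y=int(u[0])-20,int(u[1])-16; print(n,u,"origin",x,y)
    A.append(crop(cv2.imread(f"pics/{n}.png"),x,y,40,32,9))
for n,(x,y) in {"top0":(280,170),"scene0":(185,140)}.items(): A.append(crop(cv2.imread(f"pics/{n}.png"),x,y,40,32,9))
a=np.vstack([np.hstack(A[:2]),np.hstack(A[2:])]);cv2.imwrite("pics/m8.png",a);print(a.shape)
```

```text
w4 [112.47653532 219.14133099] origin 92 203
w5 [129.24423965 193.17475179] origin 109 177
(576, 720, 3)
```

View pics/m8.png

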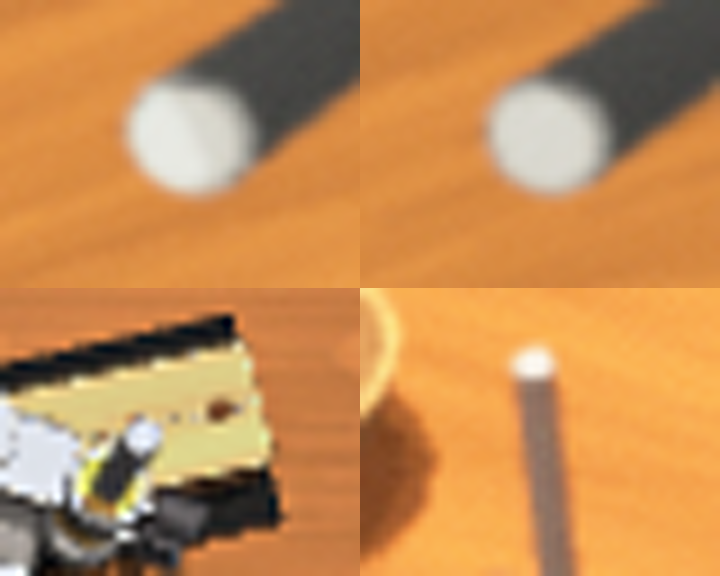

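Run:
```python
from h import *; from bench import imaging, manip
np.set_printoptions(precision=2,suppress=True)
C0=imaging.calibration("wrist");o=manip.get_obs();M=Rq(o["orientation"]);C=Cam(C0);off=M.T@(C.p-o["tool_pos"]);RR=M.T@C.R
def camat(p,q):
    c=Cam(C0);m=Rq(np.array(q)/np.linalg.norm(q));c.p=np.array(p)+m@off;c.R=m@RR;return c
W4=camat([593.26,-48.12,301.83],[-0.00723,.191178,.981527,-.0018]);W5=camat([604.2,-63.8,316.48],[.004,.189,.982,-.001])
T=Cam(imaging.calibration("top"));S=Cam(imaging.calibration("scene"))
cams=[(W4,0),(W5,0),(T,1),(S,2)]
q=.375
obs=[(0,"b",(248-q,185.75-q)),(0,"f",(112.67,217.67)),(1,"f",(129.5,191.67)),(2,"f",(295.4,185.9)),(3,"f",(203.8,147.8)),
(2,"b",(257.25-q,179.25-q)),(3,"b",(236.25-q,195.5-q)),(2,"c",(161.5-q,197.5-q)),(3,"c",(349.5-q,184.5-q)),(2,"t",(150-q,202-q)),(3,"t",(364-q,216-q))]
def res(v):
    b=v[:3];th=v[3];P={"b":b,"f":np.array([b[0]-110*np.sin(th),b[1]-110*np.cos(th),v[4]]),"c":np.array([v[5],v[6],210]),"t":np.array([v[7],v[8],125])}
    B=v[9:].reshape(3,2); r=[]
    for i,k,uv in obs:
        c,g=cams[i]; r+=list((c.proj(P[k])[0]+B[g]-uv)/.35)
    return np.array(r+list(v[9:]/1.0))
v0=np.r_[603,-64,132,.34,227,537,205,537,254,np.zeros(6)]
s=least_squares(res,v0);cov=np.linalg.inv(s.jac.T@s.jac)
print(s.x, "cost",s.cost,"sd ftop",cov[4,4]**.5, "sd bz",cov[2,2]**.5); print(s.fun*.35)
```

```text
[603.22 -63.45 132.45   0.35 226.17 538.16 204.85 538.36 254.27  -0.53
  -0.34   0.63  -0.47   0.19  -0.38] cost 4.187957390136428 sd ftop 0.8210831835647435 sd bz 1.4561301408023795
[ 0.3  -0.05 -0.05 -0.02 -0.19  0.11 -0.09  0.18  0.2   0.42 -0.05  0.15
 -0.36 -0.08 -0.1   0.05 -0.1   0.04  0.17 -0.32  0.23 -0.33 -0.18 -0.12
  0.22 -0.16  0.06 -0.13]
```

The fit gives the fitted top at 226.2 ± 0.8 mm. With the column's top at TCP + 50, the target TCP z is about 176.4.

Emit:
send_rows(
  series=[
    [[0.5,0,0,0.3,0],[0.5,0,0,0.3,0],[0.5,0,0,0.1,0],[0.5,0,0,0,0],[0.5,0,0,0,0]],
  ],
)

```text
time_s: 11.65
tool_pos: [603.6, -63.9, 177.6]
orientation: [0.006, 0.189, 0.982, -0.001]
force: [-0.4, 1.6, -0.7]
finger_gap: 10.6
```

Run:
```python
import go; from bench import imaging; from h import *
s=[imaging.grab_frame("scene")[:,:,::-1].astype(float) for _ in range(4)]
cv2.imwrite("pics/s9.png",np.mean(s,0).astype(np.uint8)); go.go([603.2,-63.7,176.4])
```

```text
t 11.85 tcp [603.59 -63.95 177.64] gap 10.594845693286437 F [-1.19  0.34 -1.95] tau [ 0.1   0.23 -0.01]
z axis [11.1 -3.8] mrad, y axis [0.37 0.93 0.  ] j [-0.15  0.47  1.76 -0.    0.9  -1.34]
shift cm [0.05 0.01 0.12]
```

Emit:
send_rows(
  series=[
    [[0.5,0.03,0,0.13,0],[0.5,0,0,0,0],[0.5,0,0,0,0]],
  ],
)

```text
time_s: 12.1
tool_pos: [603.5, -63.9, 176.4]
orientation: [0.006, 0.189, 0.982, -0.001]
force: [-1.1, 1.4, -1.3]
finger_gap: 10.2
```

Run:
```python
import go; from bench import imaging; from h import *
s=np.mean([imaging.grab_frame("scene")[:,:,::-1].astype(float) for _ in range(4)],0).astype(np.uint8)
s0=cv2.imread("pics/scene0.png")
go.go([603.2,-63.7,176.4])
a=np.hstack([crop(s0,185,110,75,110,5),crop(s,185,110,75,110,5)]);cv2.imwrite("pics/m9.png",a)
# shift of fitted column/shank/bowl/carriage patches between start and now
for n,(x,y,w,h) in {"fitted":(198,142,13,30),"carriage":(200,172,22,14),"stand":(360,232,48,30)}.items():
    r=cv2.matchTemplate(cv2.copyMakeBorder(s[y-4:y+h+4,x-4:x+w+4],0,0,0,0,0),s0[y:y+h,x:x+w],cv2.TM_CCOEFF_NORMED)
    _,m,_,l=cv2.minMaxLoc(r);print(n,np.array(l)-4,round(m,3))
```

```text
t 12.3 tcp [603.57 -63.93 176.44] gap 10.444467836928137 F [-0.51  0.76 -2.12] tau [0.14 0.16 0.02]
z axis [11.7 -4. ] mrad, y axis [0.37 0.93 0.  ] j [-0.15  0.47  1.76 -0.    0.89 -1.34]
shift cm [0.04 0.01 0.  ]
fitted [0 0] 0.991
carriage [0 0] 0.938
stand [0 0] 0.992
```

View pics/m9.png

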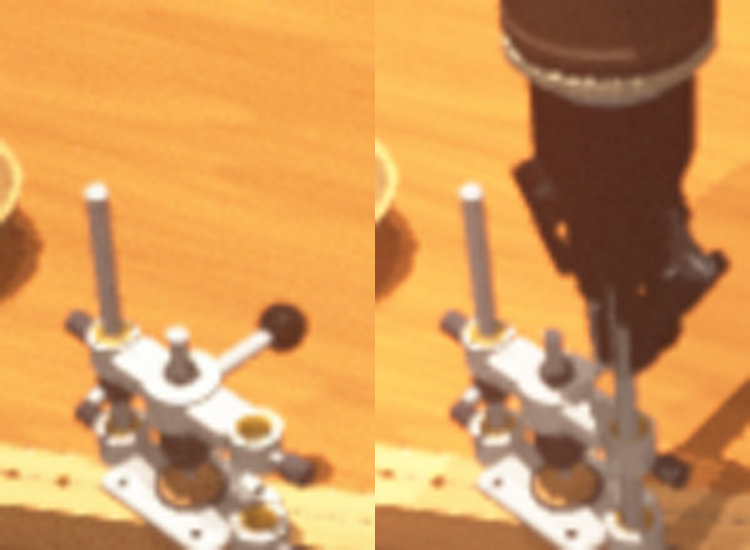

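The column goes down through both bushings, its top end is at crop y about 285 where 286 is predicted for level, and the fitted column and carriage have not moved. I'm handing in.

```bash
python3 -c "
from bench import manip; print(manip.sign_off())"
```

```text
the job is handed in; nothing more can be done
None
```

I took the long column out of the stand and threaded it through both empty bushings. I handed the job in at about 12.3 s, with the column still gripped at 60 N.

**Level:** My best estimate of the fitted column's top is 226.2 ± 0.8 mm above the bench, and the loose column's top is at about 226.4 mm. That second figure is arm position plus the offset set at the grasp, and the scene camera agrees to about 1 mm. The column's own top was hard to see between the fingers, so "level" is good to about 1–1.5 mm.

**Foot:** It hangs at about 26 mm above the bench. This follows from the column's length; I did not look at it directly.

**Insertion forces:** Force at the wrist stayed at 1–3 N at every check, most of it the column's weight.

**Nothing shifted:** Comparing pictures from before and after, the fitted column, carriage and stand have not moved. I did not run a pixel check on the other tools.

**Tilt:** The tool is tilted by about 12 mrad. The column measured vertical by camera before it went in, and the bushings took it without side load.

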